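# Feed the cork block along the fence with the push stick

## Task

Flatten the sole of the cork sanding block: with the V-notched wooden push stick held in the gripper, feed the block over the abrasive strip of the guide jig until it rests against the end stop, keeping it against the fence and square to it all the way and never touching it with the gripper. Then lay the push stick flat on the bare table, off the jig, and let go.

Things in the scene. Friction and masses are not known exactly. Their poses are not given: they have to be found in the camera images.
- guide_jig: Fixed plywood jig, 120 (x) by 300 (y) mm; base 24 mm thick; origin: centre of underside. A fence, top 54 mm above the table, runs along the side away from the robot (+x); its inner face is x = +42 mm. An end stop, top 50 mm above the table, closes the robot's right end (-y); inner face y = -132 mm. A dark abrasive strip is let in flush beside the fence. The block is fed along -y.
- cork_block: Cork sanding block, red-brown top, 66 (x) by 100 (y) by 32 (z) mm, about 0.25 kg; origin: centre of underside. Lies loose on the jig's base, long side along the fence and within 5 mm of it, 110 to 160 mm short of the stop. Fed home, its origin is at x = +9, y = -82 mm in the jig's frame.
- push_stick: Light wooden push stick with red grip, flat on the table left of the jig (a red screwdriver is not needed), 0.12 kg. Origin: centre of the grip, half-way up. Bar along x, 26 wide, 28 mm high, x = -76 to +84 mm, red from -32 to +32. At its +x end two 34 mm prongs form a V notch, 65 mm wide over all. A white cable end, up to 25 mm high, lies at the table's front edge.
- notch (a point): Apex of the push stick's 90 degree V notch, 85 mm from the stick's origin along its +x, same axes; the notch's inner faces lie at 45 degrees to the bar. With the bar at 45 degrees to the fence the notch fits round the block's upright corner, one prong behind the block, the other on its side away from the fence.

How it is judged:
By the outcome, as a careful person would: the job done as asked, in the order asked, and still so for the second after the job is handed in, with the robot touching nothing.
It also fails if it takes over 48 s, if anything falls off the work surface, if the arm or the gripper's body presses on something with over 40 N, if the wrist force passes 120 N, or if a joint passes its speed limit or range.

## Robot

A 6-joint arm with a two-finger parallel gripper is mounted at the origin on a cart in front of the work surface, level with it; the furniture and walls round the work are solid. World frame = base frame: x ahead of the robot, y to its left, z up, the work surface at z = 0. Lengths are in m, angles in rad, forces in N, time in s.
With the tool pointing down it reaches from about 0.35 to 0.975 m from the base axis. Payload 4.9 kg.
Tool frame: the origin (TCP) lies at the very end of the fingers, on their centre line; the grasp point (between the pads) lies 19 mm behind it; z points along the fingers, y is the line along which they close (so a half turn about z gives the same grasp; the last joint's range is limited). The gripper opens to 85 mm and grips with 20 to 120 N. Pads are 22 mm wide; open, the fingers measure 114 mm over their backs; the gripper's body (76 mm by 85 mm) begins 54 mm behind the grasp point. The pads swing forward as they close: fully open they stand 13 mm farther back than shut.
Start: joints at [1.019, 0.053, 1.613, -0, 1.476, -0.119], TCP at [0.262, 0.567, 0.231] pointing down, gripper open.
Joint ranges: [-3.01, 3.01], [-1.01, 2.22], [0.06, 2.58], [-1.02, 4.17], [0.09, 2.62], [-3.14, 3.14]. Speed limits (rad/s): [2.57, 2.57, 3.14, 3.14, 3.14, 3.14].

## Interface

Orientations are given as a rotation vector (axis times angle).
In Python, from station import ctrl gives the robot as it stands.
- The arm moves only by the tool jog_arm, never from a script. Its argument "plan" is a list of rows, each a list of 7 numbers: the shift along the tool's x, y, z in units of 0.02 m (1.0 is 0.02 m), then the turn, a rotation vector about the tool's x, y, z in units of 45 degrees (1.0 is 45 degrees), then the opening, from -1 (shut) to 1 (fully open). A call has 1 to 8 rows; each row shifts and turns the commanded pose from where the row before left it, along the tool's axes as they then stand; what a row does not reach is not made up. A row lasts 1/10 s, in which the tool goes at most 50 mm and 8.59 degrees, less where a joint would pass 70% of its speed; a pose out of reach is approached as far as the arm can. A call with a number of a shift or a turn outside -1 to 1 is refused whole. A call with a gripper value outside its range is refused whole. The fingers move at their own pace and stop on an object; "grip_force" is the grip in N (left out, the last holds). Time passes only in rows, so rows that do not move let the fingers close. It gives the time, the measured TCP pose, the force, the opening and the grip force at its end, in the units of the state.
- ctrl.get_obs(): the state, without advancing time (a new reading comes with each control period).
- ctrl.get_image(name): name is "side" or "top"; returns (picture, depth): 384x512x3 uint8, red, green, blue; 384x512 float32, m along the optical axis (not along the pixel's ray), 0 where there is no reading.
- ctrl.camera_info(name): a dict with "camera_matrix" (3x3 intrinsics, pixels), "rvec" (rotation vector, rad) and "tvec" (3), from world to camera coordinates, as OpenCV has them. Camera axes: x right, y down, z forward; pixel columns grow to the right and rows downward; lengths in m; the calibration is good to about 2 mm. A picture is of the moment at which its call begins. camera_info takes no time and is no camera call.
- ctrl.finish_job(): hands the job in; it is judged then, once.
The state is a dict: "t": time; "q": joint angles; "dq": joint speeds; "effort": joint torques, N m; "tool_pos": TCP position; "tool_rot": TCP orientation; "contact_force": force on the tool from outside, world axes, zero at the start; "wrist_torque": the same for the moment, N m; "opening": finger opening in m; "grip_force": force on a finger pad.
Only numpy, scipy, OpenCV 4.12 (cv2) and the standard library are available. Lean on these libraries where they do the work, as an engineer would, in place of code of your own. Each camera call takes 0.05 s, during which the arm holds its last target. There are 200 camera calls.

## Working session

There is one attempt and no reset: what is moved stays moved. The work goes in short steps, Python scripts to look and compute and a tool call to move; the robot and the scene stay as the last step left them, time stands still between calls to the robot, and variables do not carry over. Pictures are saved under pics/ and viewed, at most 10 in all, crops included, and the job is handed in when it is done.

Besides the shell and the picture viewer there is one more tool, called after "Request:" as name(argument=value, ...), one argument or row to a line, values as JSON. jog_arm: Moves the arm, as the interface text tells. Shifts and turns lie within -1 to 1; 1 stands for 0.02 m of shift or 45 degrees of turn. Its arguments: {"type":"object","properties":{"plan":{"type":"array"},"grip_force":{"type":"number"}},"required":["plan"]}

```bash
ls; mkdir -p pics; cat > h.py <<'E'
import numpy as np, cv2
from station import ctrl
def cam(n):
    c=ctrl.camera_info(n); K=np.array(c["camera_matrix"],float); R=cv2.Rodrigues(np.array(c["rvec"],float))[0]; return K,R,np.array(c["tvec"],float).ravel()
def ray(n,uv,z):
    "pixels (N,2) -> world points on plane z"
    K,R,t=cam(n); uv=np.atleast_2d(uv).astype(float)
    d=np.c_[uv,np.ones(len(uv))]@np.linalg.inv(K).T@R; o=-R.T@t
    return o+d*((z-o[2])/d[:,2])[:,None]
def cloud(n,depth):
    K,R,t=cam(n); v,u=np.mgrid[:depth.shape[0],:depth.shape[1]]
    p=np.stack([u,v,np.ones_like(u)],-1)@np.linalg.inv(K).T*depth[...,None]
    return (p-t)@R
def shot(n,f=None):
    im,d=ctrl.get_image(n)
    if f: cv2.imwrite("pics/"+f,im[...,::-1])
    return im,d
E
python3 - <<'E'
from h import *
for n in("top","side"):
    im,d=shot(n,n+"0.png"); np.savez(n+"0.npz",im=im,d=d)
    K,R,t=cam(n); print(n,K[0,0],-R.T@t,R[2])
print({k:np.round(v,3) for k,v in ctrl.get_obs().items()})
E
```

```text
pics
top 370.377305804475 [0.33328744 0.21547586 0.8782592 ] [ 0.18763013 -0.0243558  -0.98193774]
side 420.442495848206 [ 0.18736193 -0.45861648  0.49575822] [ 0.34730581  0.76686477 -0.53971947]
{'t': np.float64(0.1), 'q': array([ 1.019,  0.053,  1.614, -0.   ,  1.476, -0.119]), 'dq': array([-0.001, -0.002, -0.002,  0.   ,  0.001, -0.001]), 'effort': array([ 0.0000e+00, -3.9490e+01, -3.7136e+01, -0.0000e+00,  4.0000e-03,
       -0.0000e+00]), 'tool_pos': array([0.262, 0.567, 0.23 ]), 'tool_rot': array([-6.740e-01, -3.068e+00,  3.000e-03]), 'contact_force': array([-0.703,  0.225, -0.031]), 'wrist_torque': array([ 0.021, -0.021, -0.007]), 'grip_force': np.float64(0.0), 'opening': np.float64(0.086)}
```

View pics/top0.png

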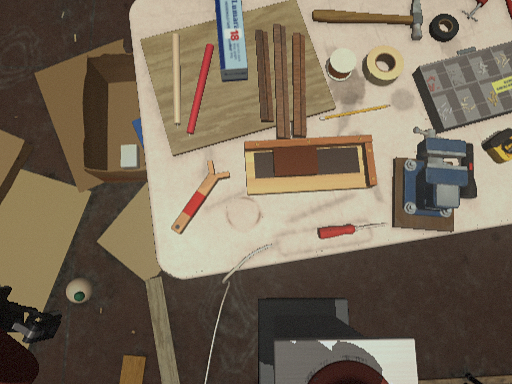

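View pics/side0.png

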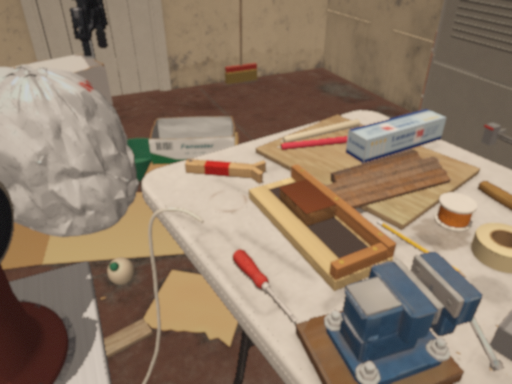

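The top view shows the jig at about (245–375, 137–195), with the fence at the top and the stop at the right. The block is near (296,162). The stick runs from (178,228) to its notch near (215,173), with the red grip at about (193,208), and the screwdriver is at (335,231). The side view agrees.

```bash
cat > m.py <<'E'
from h import *
z=np.load("top0.npz"); im,d=z["im"],z["d"]; P=cloud("top",d)
hsv=cv2.cvtColor(im,cv2.COLOR_RGB2HSV)
up=cv2.resize(im[125:250,160:400],None,fx=3.3,fy=3.3,interpolation=cv2.INTER_CUBIC); cv2.imwrite("pics/crop0.png",up[...,::-1])
def box(m,zz,name):
    n,l,s,c=cv2.connectedComponentsWithStats(m.astype(np.uint8)); i=1+np.argmax(s[1:,4])
    cs=cv2.findContours((l==i).astype(np.uint8),0,1)[0][0][:,0]
    w=ray("top",cs,zz)[:,:2]; r=cv2.minAreaRect((w*1000).astype(np.float32))
    print(name,s[i],"rect mm",np.round(r[0],1),np.round(r[1],1),round(r[2],1),"depth z",np.round(np.nanmedian(P[l==i][:,2]),4)); return w
H,S,V=[hsv[...,k].astype(int) for k in range(3)]
roi=lambda u0,v0,u1,v1:np.pad(np.ones((v1-v0,u1-u0),bool),((v0,384-v1),(u0,512-u1)))
red=((H<8)|(H>172))&(S>150)&roi(165,150,240,245)
box(red,.028,"grip")
X=P[...,2]
box((X>.012)&roi(160,150,235,245),.028,"stick")
box((X>.015)&roi(238,125,385,205),.024,"jig")
box((X>.046)&(X<.06)&roi(238,130,385,200),.054,"fence+block")
for u,v in((190,212),(213,180),(296,162),(265,162),(340,160),(300,142),(372,165),(300,185)):print((u,v),hsv[v,u],np.round(P[v,u],4))
E
python3 m.py
```

```text
grip [183 191  22  26 262] rect mm [455.9 340.1] [24.  57.4] 57.3 depth z 0.0275
stick [171 161  59  73 980] rect mm [466.9 330.8] [ 63.5 181.7] 56.3 depth z 0.0272
jig [ 244  125  133   70 7052] rect mm [567.   67.3] [167.7 310.6] 2.7 depth z 0.026
fence+block [ 244  135  133   51 2579] rect mm [545.8  72. ] [120.3 298.5] 2.4 depth z 0.0543
(190, 212) [  2 178 196] [0.436  0.3481 0.027 ]
(213, 180) [ 15 118 201] [0.5106 0.2961 0.0284]
(296, 162) [ 10 150 104] [0.5465 0.1038 0.0544]
(265, 162) [15 72 85] [0.5549 0.1736 0.0232]
(340, 160) [12 69 81] [ 0.5591 -0.0062  0.0235]
(300, 142) [ 13 148 169] [0.5952 0.0927 0.0521]
(372, 165) [ 13 147 168] [ 0.5401 -0.0737  0.049 ]
(300, 185) [ 21 106 204] [0.4987 0.0917 0.0231]
```

View pics/crop0.png

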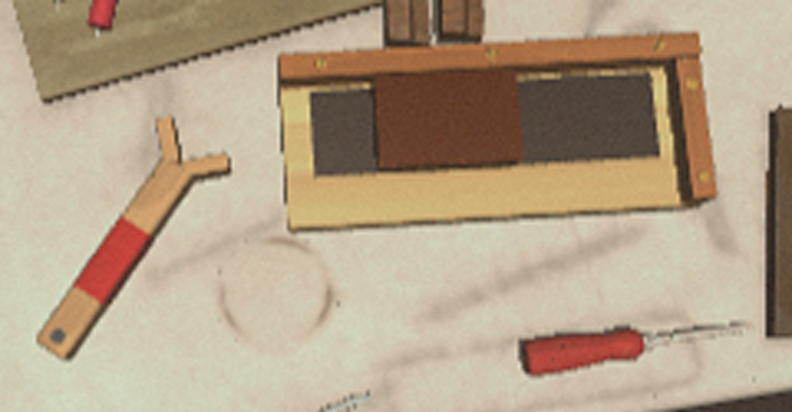

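```bash
cat > m2.py <<'E'
from h import *
def measure(im,d,n="top",verbose=True):
    """jig pose and block rect by sub-pixel-ish line fits"""
    hsv=cv2.cvtColor(im,cv2.COLOR_RGB2HSV).astype(int); H,S,V=hsv[...,0],hsv[...,1],hsv[...,2]
    roi=np.zeros(H.shape,bool); roi[128:205,238:385]=1
    def big(m):
        c,l,s,_=cv2.connectedComponentsWithStats((m&roi).astype(np.uint8)); return l==1+np.argmax(s[1:,4])
    wood=big((S>120)&(V>125)&(H<17)); blk=big((S>120)&(V<125)&(H<14))
    return wood,blk
def fit(w):
    vx,vy,x0,y0=cv2.fitLine((w*1000).astype(np.float32),cv2.DIST_HUBER,0,.01,.01).ravel(); return np.array([x0,y0]),np.degrees(np.arctan2(vx,-vy) if vy<0 else np.arctan2(-vx,vy))
if __name__=="__main__":
    z=np.load("top0.npz"); im,d=z["im"],z["d"]; wood,blk=measure(im,d)
    for nm,m in(("wood",wood),("blk",blk)):
        v,u=np.where(m); print(nm,m.sum(),u.min(),u.max(),v.min(),v.max())
    # fence outer edge (top rows), z=.054 ; 
    us=np.arange(252,368); top=[np.where(wood[:,u])[0].min()-.5 for u in us]
    p,a=fit(ray("top",np.c_[us,top],.054)[:,:2]); print("fence outer",p,a)
    us2=np.r_[250:272,322:360]; bot=[]
    for u in us2:
        c=wood[:,u]; i=np.where(c)[0].min(); 
        while c[i]: i+=1
        bot.append(i-.5)
    p2,a2=fit(ray("top",np.c_[us2,bot],.054)[:,:2]); print("fence inner",p2,a2)
    vs=np.arange(148,180); R=[np.where(wood[v])[0].max()+.5 for v in vs]
    L=[]
    for v in vs:
        i=np.where(wood[v])[0].max()
        while wood[v,i]: i-=1
        L.append(i+.5)
    for nm,e in(("stop outer",R),("stop inner",L)): print(nm,*fit(ray("top",np.c_[e,vs],.050)[:,:2]))
    vs=np.arange(151,172)
    for nm,f,o in(("blk left(+y)",np.min,-.5),("blk right(-y)",np.max,.5)): print(nm,*fit(ray("top",np.c_[[f(np.where(blk[v])[0])+o for v in vs],vs],.056)[:,:2]))
    us=np.arange(279,313)
    for nm,f,o in(("blk far(+x)",np.min,-.5),("blk near(-x)",np.max,.5)): print(nm,*fit(ray("top",np.c_[us,[f(np.where(blk[:,u])[0])+o for u in us]],.056)[:,:2]))
    P=cloud("top",d); base=P[...,2]; 
    hs=cv2.cvtColor(im,cv2.COLOR_RGB2HSV).astype(int); pale=(hs[...,0]>16)&(hs[...,0]<28)&(hs[...,1]>70)&(hs[...,2]>150)
    us=np.arange(255,350); bb=[]
    for u in us:
        c=np.where(pale[176:200,u])[0]; bb.append(176+c.max()+.5)
    print("base near edge z.024",*fit(ray("top",np.c_[us,bb],.024)[:,:2]))
    print(blk.nonzero()[0].mean())
E
python3 m2.py
```

```text
wood 1138 245 376 135 184
blk 1277 266 323 145 175
fence outer [604.7609   67.54843] 2.9322796
fence inner [588.7467    56.940193] 2.951807
stop outer [543.36865  -78.171326] -86.95732
stop inner [543.8378   -62.274452] -86.610794
blk left(+y) [548.3119  155.06781] -86.41598
blk right(-y) [553.82336  55.51252] -88.684784
blk far(+x) [584.79254 112.34543] 3.827239
blk near(-x) [516.7067   98.66824] 2.9423473
base near edge z.024 [484.59766  88.14124] 3.1169815
159.8371182458888
```

```bash
cat > m3.py <<'E'
from h import *
def stick(im,d,zt,roi,dz=.006,ang=-33.,nx=None):
    """bar axis from mid-line of the mask of points near height zt; returns yaw deg, points"""
    P=cloud("top",d); m=np.zeros(d.shape,bool); u0,v0,u1,v1=roi; m[v0:v1,u0:u1]=1
    m&=abs(P[...,2]-zt)<dz
    n,l,s,c=cv2.connectedComponentsWithStats(m.astype(np.uint8)); m=l==1+np.argmax(s[1:,4])
    v,u=np.where(m); w=ray("top",np.c_[u,v],zt)[:,:2]
    for _ in range(3):
        e=np.array([np.cos(np.radians(ang)),np.sin(np.radians(ang))]); f=np.array([-e[1],e[0]]); s=w@e;t=w@f
        s0=s.min(); b=np.arange(s0+.008,s0+.150,.004); mid=[(t[(s>=q)&(s<q+.004)].min()+t[(s>=q)&(s<q+.004)].max())/2 for q in b]
        k=np.polyfit(b+.002,mid,1); ang+=np.degrees(np.arctan(k[0]))
    hs=cv2.cvtColor(im,cv2.COLOR_RGB2HSV).astype(int); red=m&((hs[...,0]<8)|(hs[...,0]>172))&(hs[...,1]>150)
    rv,ru=np.where(red); rw=ray("top",np.c_[ru,rv],zt)[:,:2]; rs=rw@e
    tm=np.polyval(k,rs.mean())
    print("yaw",round(ang,2),"s len",s.max()-s0,"t width",t.max()-t.min(),"red s",rs.min()-s0,rs.max()-s0,"grip centre",rw.mean(0),"from tail",e*(s0+.076-.001)+f*np.polyval(k,s0+.076))
    c=np.median(t[(s<s0+.15)]); core=s[abs(t-c)<.002]; print("apex from tail",core.max()-s0)
    return m
if __name__=="__main__":
    z=np.load("top0.npz"); stick(z["im"],z["d"],.028,(160,150,235,245))
    R=cv2.Rodrigues(np.array(ctrl.get_obs()["tool_rot"]))[0]; print(np.round(R,3))
    for g in((.456,.340),):
        dl=R.T@(np.array([*g,.10])-np.array(ctrl.get_obs()["tool_pos"])); print(dl/.02)
E
python3 m3.py
```

```text
yaw -33.81 s len 0.18173336033844192 t width 0.06079490498785023 red s 0.04792767700720535 0.10510779919615945 grip centre [0.45560035 0.34017142] from tail [0.45438177 0.34054755]
apex from tail 0.1615988594478628
[[-0.908  0.419 -0.001]
 [ 0.419  0.908 -0.002]
 [ 0.    -0.002 -1.   ]]
[-13.57212641  -6.21313634   6.51711625]
```

Request:
jog_arm(
  plan=[
    [-0.97,-0.444,0.465,0,0,0,1],
    [-0.97,-0.444,0.465,0,0,0,1],
    [-0.97,-0.444,0.465,0,0,0,1],
    [-0.97,-0.444,0.465,0,0,0,1],
    [-0.97,-0.444,0.465,0,0,0,1],
    [-0.97,-0.444,0.465,0,0,0,1],
    [-0.97,-0.444,0.465,0,0,0,1],
    [-0.97,-0.444,0.465,0,0,0,1],
  ],
  grip_force=60,
)

```text
t: 0.9
tool_pos: [0.3734, 0.4368, 0.1559]
tool_rot: [-0.674, -3.068, 0.001]
contact_force: [1.3, 0.3, -0.7]
opening: 0.0854
grip_force: 0.0
```

Request:
jog_arm(
  plan=[
    [-0.97,-0.444,0.465,0,0,0,1],
    [-0.97,-0.444,0.465,0,0,0,1],
    [-0.97,-0.444,0.465,0,0,0,1],
    [-0.97,-0.444,0.465,0,0,0,1],
    [-0.97,-0.444,0.465,0,0,0,1],
    [-0.97,-0.444,0.465,0,0,0,1],
    [0,0,0,0,0,0.195,1],
    [0,0,0,0,0,0,1],
  ],
)

```text
t: 1.7
tool_pos: [0.4563, 0.3397, 0.1001]
tool_rot: [-0.904, -3.007, 0.002]
contact_force: [-0.4, 0.5, 1.1]
opening: 0.0855
grip_force: 0.0
```

Request:
jog_arm(
  plan=[
    [0,0,1,0,0,0,1],
    [0,0,1,0,0,0,1],
    [0,0,1,0,0,0,1],
    [0,0,1,0,0,0,1],
    [0,0,0.5,0,0,0,1],
    [0,0,0.3,0,0,0,1],
    [0,0,0,0,0,0,1],
    [0,0,0,0,0,0,-1],
  ],
)

```text
t: 2.5
tool_pos: [0.4571, 0.341, 0.006]
tool_rot: [0.901, 3.009, 0.002]
contact_force: [0.8, -0.1, -0.7]
opening: 0.0733
grip_force: 0.0
```

Request:
jog_arm(
  plan=[
    [0,0,0,0,0,0,-1],
    [0,0,0,0,0,0,-1],
    [0,0,0,0,0,0,-1],
    [0,0,0,0,0,0,-1],
    [0,0,0,0,0,0,-1],
    [0,0,0,0,0,0,-1],
  ],
)

```text
t: 3.1
tool_pos: [0.4572, 0.3409, 0.0059]
tool_rot: [0.902, 3.008, 0.002]
contact_force: [0.2, -0.6, 4.9]
opening: 0.0245
grip_force: 60.2
```

Request:
jog_arm(
  plan=[
    [0,0,-0.7,0,0,0,-1],
    [0,0,-0.7,0,0,0.1,-1],
    [-0.484,-0.835,0,0,0,0.09,-1],
    [-0.484,-0.835,0,0,0,0,-1],
    [-0.484,-0.835,0,0,0,0,-1],
    [-0.484,-0.835,0,0,0,0,-1],
    [-0.484,-0.835,0,0,0,0,-1],
    [-0.484,-0.835,0,0,0,0,-1],
  ],
)

```text
t: 3.9
tool_pos: [0.4333, 0.2261, 0.0331]
tool_rot: [-1.124, -2.933, 0.001]
contact_force: [1.1, -0.2, -1.3]
opening: 0.0251
grip_force: 59.6
```

Request:
jog_arm(
  plan=[
    [0,0,0,0,0,0,-1],
    [0,0,0,0,0,0,-1],
  ],
)

```text
t: 4.1
tool_pos: [0.4339, 0.227, 0.0332]
tool_rot: [-1.126, -2.933, -0.0]
contact_force: [-0.4, -0.1, -1.7]
opening: 0.0249
grip_force: 59.6
```

```bash
python3 - <<'E'
from h import *
for n in("top","side"):
    im,d=shot(n); np.savez(n+"1.npz",im=im,d=d)
    c=im[100:250,170:390] if n=="top" else im[130:310,170:410]
    cv2.imwrite(f"pics/{n}1.png",cv2.resize(c,None,fx=3.2,fy=3.2,interpolation=cv2.INTER_CUBIC)[...,::-1])
print(ctrl.get_obs()["tool_pos"],ctrl.get_obs()["tool_rot"])
E
```

```text
[0.43431307 0.22753591 0.03338866] [1.12385313e+00 2.93349389e+00 7.64994212e-04]
```

View pics/top1.png

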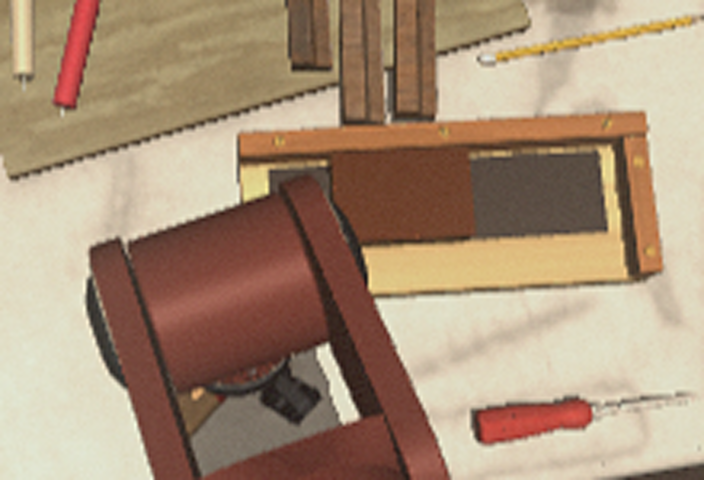

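View pics/side1.png

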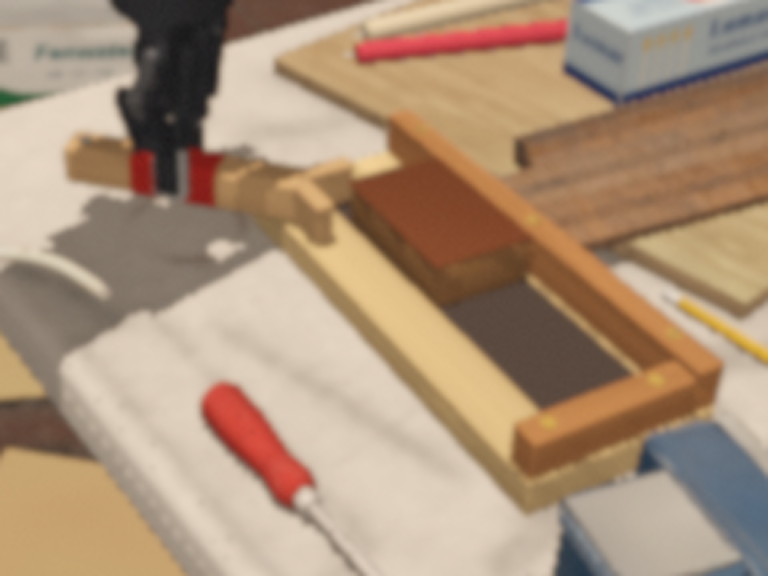

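The arm hides the notch in the top view. The side view shows it: prong tips near crop (330,208) and (345,165), and the block's near-left top corner at crop (355,183). The stick is level and clear of the base.

```bash
python3 - <<'E'
from h import *
im=np.load("side1.npz")["im"]
c=im[165:215,225:345]
cv2.imwrite("pics/side1z.png",cv2.resize(c,None,fx=6.6,fy=6.6,interpolation=cv2.INTER_CUBIC)[...,::-1])
P=cloud("side",np.load("side1.npz")["d"])
a=np.radians(3); M=np.array([[np.cos(a),np.sin(a)],[-np.sin(a),np.cos(a)]])
for nm,uv in(("blk -x+y",(355,183)),("-x-y",(440,265)),("+x-y",(530,240)),("+x+y",(430,160))):
    q=np.array(uv)/3.2+[170,130]; w=ray("side",q,.056)[0]*1000; print(nm,w[:2],M@w[:2]-[548.3,42.5])
E
```

```text
blk -x+y [519.45658683 151.2336829 ] [-21.64035095  81.34016519]
-x-y [523.30503006  55.96962047] [-22.78291769 -13.9947531 ]
+x-y [582.51380714  55.78007732] [ 36.3347959  -17.28278446]
+x+y [574.60679908 155.68538341] [33.66726384 82.89942571]
```

View pics/side1z.png

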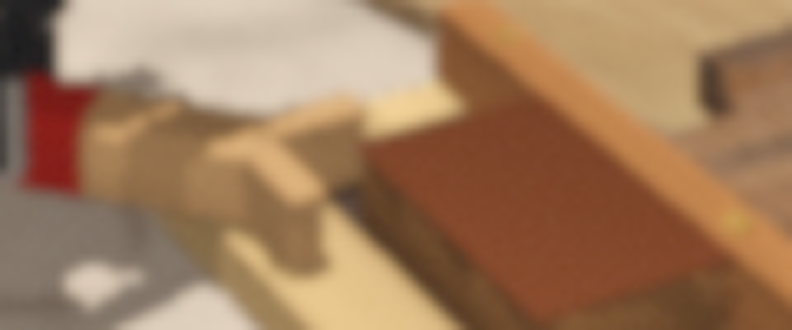

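```bash
python3 - <<'E'
from h import *
for nm,uv,z in(("corner",(368,150),.056),("-x-y",(545,315),.056),("+x-y",(730,262),.056),("apex",(268,138),.0553),("near prong inner tip",(328,191),.0553),("near prong outer tip",(300,208),.0553),("far inner tip",(362,107),.0553),("far outer tip",(348,96),.0553)):
    q=np.array(uv)/6.6+[225,165]; print(nm,np.round(ray("side",q,z)[0,:2]*1000,1))
E
```

```text
corner [518.2 149.6]
-x-y [523.6  56.1]
+x-y [583.   56.6]
apex [494.7 168.8]
near prong inner tip [498.1 135.8]
near prong outer tip [486.8 131.2]
far inner tip [528.3 172.9]
far outer tip [527.3 180.4]
```

Request:
jog_arm(
  plan=[
    [-0.3,0,0,0,0,0,-1],
    [-0.3,0,0,0,0,0,-1],
    [-0.3,0,0,0,0,0,-1],
    [-0.1,0,0,0,0,0,-1],
    [0,0,0,0,0,0,-1],
  ],
)

```text
t: 4.7
tool_pos: [0.4494, 0.2134, 0.0331]
tool_rot: [-1.125, -2.933, 0.0]
contact_force: [-0.1, 0.2, -1.0]
opening: 0.0247
grip_force: 59.6
```

Request:
jog_arm(
  plan=[
    [-0.1,0,0,0,0,0,-1],
    [-0.1,0,0,0,0,0,-1],
    [0,0,0,0,0,0,-1],
  ],
)

```text
t: 5.0
tool_pos: [0.4521, 0.2109, 0.0331]
tool_rot: [1.125, 2.933, 0.0]
contact_force: [-0.8, -0.2, -2.3]
opening: 0.0248
grip_force: 59.6
```

Request:
jog_arm(
  plan=[
    [-0.1,0,0,0,0,0,-1],
    [0,0,0,0,0,0,-1],
  ],
)

```text
t: 5.2
tool_pos: [0.4535, 0.2096, 0.0331]
tool_rot: [-1.124, -2.933, -0.0]
contact_force: [0.3, 0.4, -1.1]
opening: 0.0249
grip_force: 59.6
```

```bash
cat > look.py <<'E'
import sys; from h import *
n=sys.argv[1]; im,d=shot("side"); np.savez("side_"+n+".npz",im=im,d=d)
x0,y0,x1,y1=map(int,sys.argv[2:6]); f=792/(x1-x0)
cv2.imwrite(f"pics/s_{n}.png",cv2.resize(im[y0:y1,x0:x1],None,fx=f,fy=f,interpolation=cv2.INTER_CUBIC)[...,::-1])
E
python3 look.py a 225 165 345 225
```

```text
(no output)
```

View pics/s_a.png

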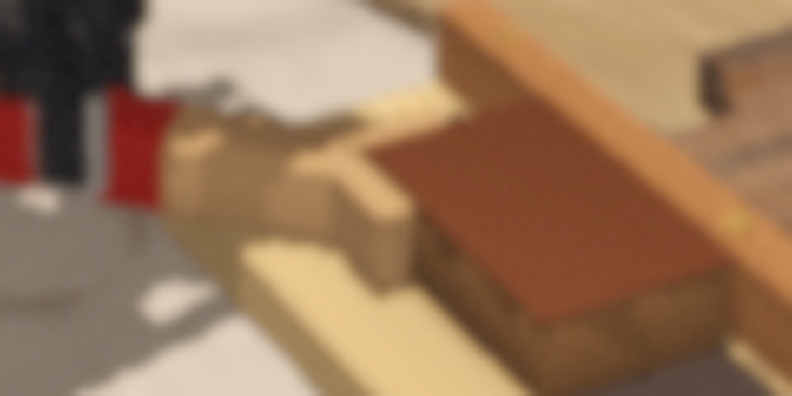

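The notch is closing round the corner at crop (370,150), and the block hasn't moved: its front corner is still at (545,318). I'll keep seating it in small steps.

Request:
jog_arm(
  plan=[
    [-0.1,0,0,0,0,0,-1],
    [0,0,0,0,0,0,-1],
  ],
)

```text
t: 5.45
tool_pos: [0.455, 0.2082, 0.0331]
tool_rot: [-1.124, -2.933, 0.0]
contact_force: [-0.6, -0.2, -0.7]
opening: 0.0249
grip_force: 59.6
```

Request:
jog_arm(
  plan=[
    [-0.08,0,0,0,0,0,-1],
    [0,0,0,0,0,0,-1],
  ],
)

```text
t: 5.65
tool_pos: [0.4556, 0.2074, 0.033]
tool_rot: [-1.124, -2.932, 0.0]
contact_force: [-3.3, 2.3, 0.1]
opening: 0.025
grip_force: 59.8
```

Request:
jog_arm(
  plan=[
    [-0.08,0,0,0,0,0,-1],
    [0,0,0,0,0,0,-1],
  ],
)

```text
t: 5.85
tool_pos: [0.4556, 0.2071, 0.0328]
tool_rot: [-1.123, -2.929, -0.0]
contact_force: [-8.5, 5.5, 2.6]
opening: 0.0245
grip_force: 60.2
```

Request:
jog_arm(
  plan=[
    [-0.1,-0.1,0,0,0,0,-1],
    [-0.1,-0.1,0,0,0,0,-1],
    [-0.1,-0.1,0,0,0,0,-1],
  ],
)

```text
t: 6.15
tool_pos: [0.456, 0.1988, 0.0329]
tool_rot: [-1.122, -2.929, -0.001]
contact_force: [-8.1, 7.8, 2.5]
opening: 0.0246
grip_force: 60.2
```

Request:
jog_arm(
  plan=[
    [-0.1,-0.1,0,0,0,0,-1],
    [-0.1,-0.1,0,0,0,0,-1],
    [-0.1,-0.1,0,0,0,0,-1],
  ],
)

```text
t: 6.45
tool_pos: [0.4564, 0.1903, 0.0329]
tool_rot: [-1.122, -2.929, -0.001]
contact_force: [-7.3, 5.7, 1.9]
opening: 0.0247
grip_force: 60.2
```

```bash
python3 look.py b 225 165 357 255
```

```text
(no output)
```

View pics/s_b.png

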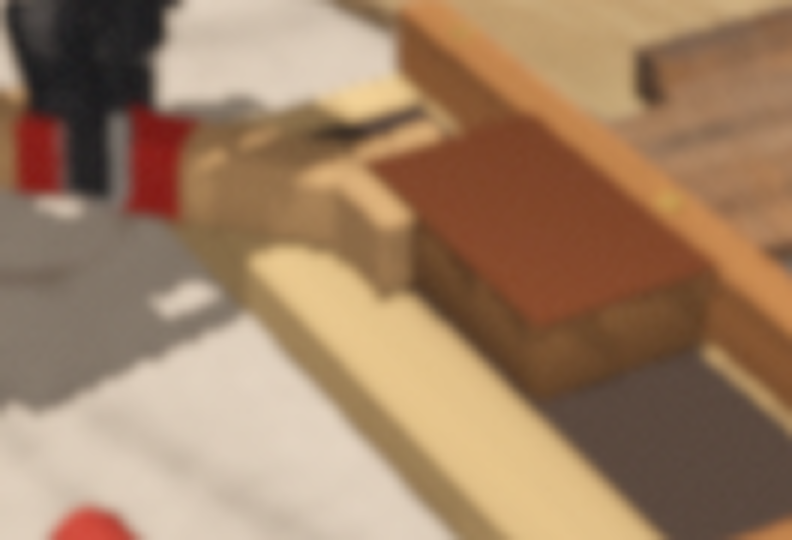

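The block is seated in the notch, flush with the fence and advancing, with the front corner now at crop (540,325). I'll continue the feed.

Request:
jog_arm(
  plan=[
    [-0.126,-0.125,0,0,0,0,-1],
    [-0.126,-0.125,0,0,0,0,-1],
    [-0.126,-0.125,0,0,0,0,-1],
    [-0.126,-0.125,0,0,0,0,-1],
    [-0.126,-0.125,0,0,0,0,-1],
    [-0.126,-0.125,0,0,0,0,-1],
    [-0.126,-0.125,0,0,0,0,-1],
    [-0.126,-0.125,0,0,0,0,-1],
  ],
)

```text
t: 7.3
tool_pos: [0.458, 0.162, 0.0328]
tool_rot: [-1.122, -2.929, -0.001]
contact_force: [-8.5, 7.8, 4.5]
opening: 0.0247
grip_force: 60.2
```

Request:
jog_arm(
  plan=[
    [-0.126,-0.125,0,0,0,0,-1],
    [-0.126,-0.125,0,0,0,0,-1],
    [-0.126,-0.125,0,0,0,0,-1],
    [-0.126,-0.125,0,0,0,0,-1],
    [-0.126,-0.125,0,0,0,0,-1],
    [-0.126,-0.125,0,0,0,0,-1],
    [-0.126,-0.125,0,0,0,0,-1],
    [-0.126,-0.125,0,0,0,0,-1],
  ],
)

```text
t: 8.1
tool_pos: [0.4595, 0.1337, 0.0328]
tool_rot: [-1.122, -2.928, -0.001]
contact_force: [-9.3, 7.5, 3.8]
opening: 0.0246
grip_force: 60.3
```

Request:
jog_arm(
  plan=[
    [-0.126,-0.125,0,0,0,0,-1],
    [-0.126,-0.125,0,0,0,0,-1],
    [-0.126,-0.125,0,0,0,0,-1],
    [-0.126,-0.125,0,0,0,0,-1],
    [-0.126,-0.125,0,0,0,0,-1],
    [-0.126,-0.125,0,0,0,0,-1],
    [-0.126,-0.125,0,0,0,0,-1],
    [-0.126,-0.125,0,0,0,0,-1],
  ],
)

```text
t: 8.9
tool_pos: [0.461, 0.1054, 0.0328]
tool_rot: [-1.122, -2.928, -0.001]
contact_force: [-8.5, 7.9, 4.5]
opening: 0.0246
grip_force: 60.4
```

Request:
jog_arm(
  plan=[
    [-0.07,-0.07,0,0,0,0,-1],
    [-0.07,-0.07,0,0,0,0,-1],
    [-0.07,-0.07,0,0,0,0,-1],
    [-0.07,-0.07,0,0,0,0,-1],
  ],
)

```text
t: 9.3
tool_pos: [0.4614, 0.0976, 0.0328]
tool_rot: [-1.122, -2.928, -0.001]
contact_force: [-9.5, 7.8, 5.5]
opening: 0.0247
grip_force: 60.4
```

Request:
jog_arm(
  plan=[
    [-0.05,-0.05,0,0,0,0,-1],
    [-0.05,-0.05,0,0,0,0,-1],
  ],
)

```text
t: 9.5
tool_pos: [0.4615, 0.0948, 0.0327]
tool_rot: [-1.122, -2.928, -0.001]
contact_force: [-8.9, 7.9, 4.9]
opening: 0.0247
grip_force: 60.4
```

Request:
jog_arm(
  plan=[
    [-0.05,-0.05,0,0,0,0,-1],
    [-0.05,-0.05,0,0,0,0,-1],
  ],
)

```text
t: 9.7
tool_pos: [0.4614, 0.0944, 0.0328]
tool_rot: [-1.122, -2.925, -0.01]
contact_force: [-10.2, 22.5, 6.2]
opening: 0.0247
grip_force: 60.6
```

Request:
jog_arm(
  plan=[
    [-0.05,-0.05,0,0,0,0,-1],
    [-0.05,-0.05,0,0,0,0,-1],
  ],
)

```text
t: 9.9
tool_pos: [0.4609, 0.094, 0.0327]
tool_rot: [-1.12, -2.922, -0.017]
contact_force: [-13.2, 31.6, 7.7]
opening: 0.0251
grip_force: 60.9
```

The rise in force shows the block is at the stop. I'll withdraw straight along the bar, then look.

Request:
jog_arm(
  plan=[
    [0.1,0.08,0,0,0,0,-1],
    [0.1,0.05,0,0,0,0,-1],
    [0.2,0,0,0,0,0,-1],
    [0.4,0,0,0,0,0,-1],
    [0.6,0,0,0,0,0,-1],
    [0.6,0,0,0,0,0,-1],
    [0.6,0,-0.3,0,0,0,-1],
    [0,0,0,0,0,0,-1],
  ],
)

```text
t: 10.7
tool_pos: [0.4263, 0.1254, 0.0397]
tool_rot: [1.122, 2.934, 0.001]
contact_force: [0.5, 0.9, -1.0]
opening: 0.0248
grip_force: 59.7
```

```bash
python3 look.py c 225 165 385 285; python3 - <<'E'
from h import *
im,d=shot("top"); np.savez("top2.npz",im=im,d=d); cv2.imwrite("pics/top2.png",im[...,::-1])
E
```

```text
(no output)
```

View pics/s_c.png

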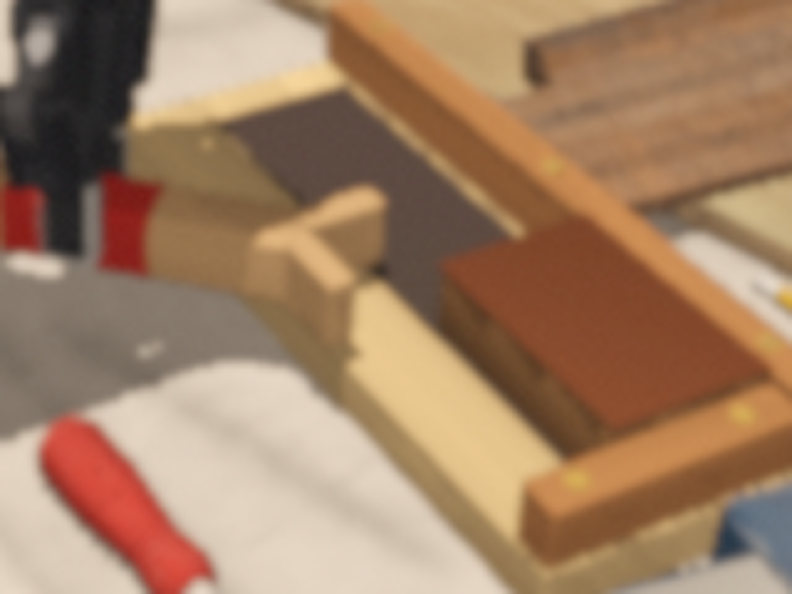

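The side view shows the block in the corner against the fence and the stop: its front edge meets the stop along crop (600,425)–(765,380). The stick is clear of it. I'll take the stick back to bare table.

Request:
jog_arm(
  plan=[
    [0.575,0.858,-0.5,0,0,0,-1],
    [0.575,0.858,-0.5,0,0,0,-1],
    [0.575,0.858,0,0,0,0,-1],
    [0.575,0.858,0,0,0,0,-1],
    [0.575,0.858,0,0,0,0,-1],
    [0.575,0.858,0,0,0,0,-1],
    [0.575,0.858,0,0,0,0,-1],
    [0.575,0.858,0,0,0,0,-1],
  ],
)

```text
t: 11.6
tool_pos: [0.4509, 0.2887, 0.0591]
tool_rot: [1.125, 2.933, 0.0]
contact_force: [-0.5, -0.3, -0.8]
opening: 0.0247
grip_force: 59.7
```

Request:
jog_arm(
  plan=[
    [0.575,0.858,0,0,0,0,-1],
    [0.575,0.858,0,0,0,0,-1],
    [0,0,0.8,0,0,0,-1],
    [0,0,0.8,0,0,0,-1],
    [0,0,0.5,0,0,0,-1],
    [0,0,0.3,0,0,0,-1],
    [0,0,0,0,0,0,-1],
  ],
)

```text
t: 12.3
tool_pos: [0.4551, 0.3277, 0.0092]
tool_rot: [-1.125, -2.931, 0.004]
contact_force: [-0.0, 0.6, -0.8]
opening: 0.0249
grip_force: 59.8
```

Request:
jog_arm(
  plan=[
    [0,0,0.08,0,0,0,-1],
    [0,0,0,0,0,0,-1],
  ],
)

```text
t: 12.5
tool_pos: [0.4567, 0.329, 0.01]
tool_rot: [1.125, 2.933, 0.001]
contact_force: [0.5, -0.2, -1.4]
opening: 0.0247
grip_force: 59.8
```

Request:
jog_arm(
  plan=[
    [0,0,0.06,0,0,0,-1],
    [0,0,0,0,0,0,-1],
  ],
)

```text
t: 12.7
tool_pos: [0.4564, 0.3291, 0.0087]
tool_rot: [1.124, 2.933, 0.001]
contact_force: [-0.6, 0.2, -1.3]
opening: 0.0246
grip_force: 59.8
```

Request:
jog_arm(
  plan=[
    [0,0,0.08,0,0,0,-1],
    [0,0,0,0,0,0,-1],
  ],
)

```text
t: 12.9
tool_pos: [0.4561, 0.3289, 0.0066]
tool_rot: [-1.124, -2.933, 0.0]
contact_force: [0.6, 0.4, -1.3]
opening: 0.0247
grip_force: 59.8
```

Request:
jog_arm(
  plan=[
    [0,0,0.05,0,0,0,-1],
    [0,0,0,0,0,0,-1],
  ],
)

```text
t: 13.1
tool_pos: [0.4563, 0.3291, 0.0059]
tool_rot: [1.124, 2.933, 0.0]
contact_force: [-0.3, -0.7, 0.6]
opening: 0.0245
grip_force: 59.9
```

Force z has come up slightly at the height where I first gripped it, so the stick is touching the table. I'll release it, clear the fingers and rise.

Request:
jog_arm(
  plan=[
    [0,0,0.02,0,0,0,-1],
    [0,0,0,0,0,0,-0.2],
    [0,0,0,0,0,0,0.4],
    [0,0,0,0,0,0,1],
    [0,0,0,0,0,0,1],
    [0,0,0,0,0,0,1],
    [0,0,0,0,0,0,1],
    [0,0,0,0,0,0,1],
  ],
)

```text
t: 13.9
tool_pos: [0.4562, 0.329, 0.0053]
tool_rot: [1.124, 2.934, -0.0]
contact_force: [-0.4, -0.2, 0.8]
opening: 0.0856
grip_force: 0.0
```

Request:
jog_arm(
  plan=[
    [0,0,-0.3,0,0,0,1],
    [0,0,-0.8,0,0,0,1],
    [0,0,-1,0,0,0,1],
    [0,0,-1,0,0,0,1],
    [0,0,-1,0,0,0,1],
    [0,0,-1,0,0,0,1],
    [0,0,-1,0,0,0,1],
    [0,0,-1,0,0,0,1],
  ],
)

```text
t: 14.7
tool_pos: [0.4565, 0.3291, 0.1499]
tool_rot: [1.124, 2.932, 0.002]
contact_force: [-0.4, 0.6, 0.1]
opening: 0.0854
grip_force: 0.0
```

Request:
jog_arm(
  plan=[
    [0.9,0.9,-0.4,0,0,0,1],
    [0.9,0.9,-0.4,0,0,0,1],
    [0.9,0.9,-0.4,0,0,0,1],
    [0.9,0.9,-0.4,0,0,0,1],
    [0.9,0.9,0,0,0,0,1],
    [0.9,0.9,0,0,0,0,1],
    [0,0,0,0,0,0,1],
    [0,0,0,0,0,0,1],
  ],
)

```text
t: 15.5
tool_pos: [0.448, 0.4817, 0.1804]
tool_rot: [1.123, 2.933, 0.001]
contact_force: [-0.1, 0.3, -1.1]
opening: 0.0852
grip_force: 0.0
```

```bash
python3 - <<'E'
from h import *
im,d=shot("top"); np.savez("top3.npz",im=im,d=d); cv2.imwrite("pics/top3.png",cv2.resize(im[100:260,140:400],None,fx=3,fy=3,interpolation=cv2.INTER_CUBIC)[...,::-1])
P=cloud("top",d); m=np.zeros(d.shape,bool); m[140:250,160:243]=1; m&=(P[...,2]>.015)
print("stick heights",np.percentile(P[m][:,2],[5,50,95]),P[m][:,:2].min(0),P[m][:,:2].max(0))
from m2 import measure,fit
wood,blk=measure(im,d)
v,u=np.where(blk); print("block px",u.min(),u.max(),v.min(),v.max())
a=np.radians(3); M=np.array([[np.cos(a),np.sin(a)],[-np.sin(a),np.cos(a)]])
vs=np.arange(np.percentile(v,20),np.percentile(v,80)).astype(int); us=np.arange(np.percentile(u,15),np.percentile(u,85)).astype(int)
for nm,uv in(("left",[(np.where(blk[q])[0].min()-.5,q) for q in vs]),("right",[(np.where(blk[q])[0].max()+.5,q) for q in vs]),("far",[(q,np.where(blk[:,q])[0].min()-.5) for q in us]),("near",[(q,np.where(blk[:,q])[0].max()+.5) for q in us])):
    p,an=fit(ray("top",np.array(uv),.056)[:,:2]); print(nm,np.round(M@p-[548.3,42.5],1),round(an,2))
print(ctrl.get_obs()["tool_pos"],ctrl.get_obs()["t"])
E
```

```text
stick heights [0.01546584 0.02655144 0.03017217] [0.33328744 0.21547586] [0.61266288 0.40712287]
block px 323 367 142 171
left [ 15.6 -32.1] -86.36
right [   0.9 -131.8] -85.88
far [ 41.9 -77.8] 2.89
near [-24.2 -72.2] 3.19
[0.44811793 0.48114728 0.18014367] 15.55
```

View pics/top3.png

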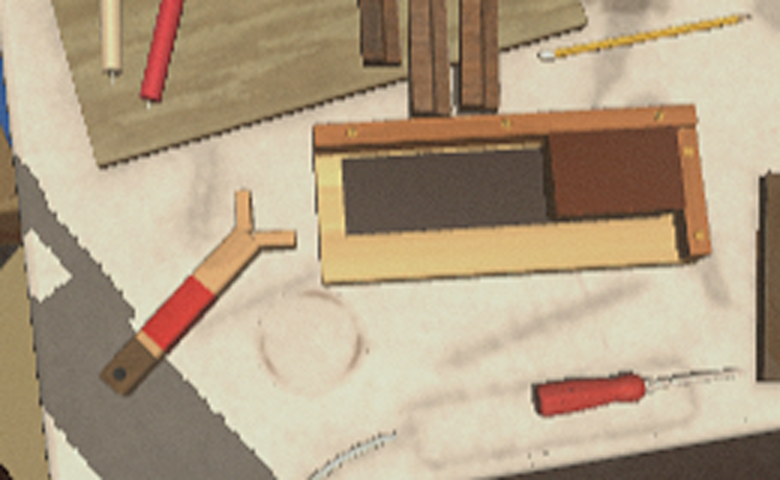

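The block's edges in the jig frame are x −24.2 to 41.9 and y −131.8 to −32.1 mm, which is home against the fence and the stop. It is square to within about 1 degree. The stick lies flat on the bare table near crop (180,310), off the jig, and the arm is clear. I'm handing the job in.

```bash
python3 -c "
from station import ctrl; print(ctrl.finish_job())"
```

```text
the job is handed in; nothing more can be done
None
```

The job is handed in: the block is square against the fence and the end stop, the push stick lies flat on the bare table off the jig, and the arm is clear of everything, all by about 15.6 s.

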